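Back off the left-hand arbor nut of a saw

ROBOT

A 6-joint arm with a two-finger parallel gripper is mounted at the origin on the work surface. World frame = base frame: x ahead of the robot, y to its left, z up, the work surface at z = 0. Lengths are in m, angles in rad, forces in N, time in s.
With the tool pointing down it reaches from about 0.25 to 0.725 m from the base axis. Payload 4 kg.
Tool frame: the origin (TCP) lies at the very end of the fingers, on their centre line; the grasp point (between the pads) lies 19 mm behind it; z points along the fingers, y is the line along which they close (so a half turn about z gives the same grasp; the last joint's range is limited). The gripper opens to 85 mm and grips with 20 to 120 N. Pads are 22 mm wide; open, the fingers measure 114 mm over their backs; the gripper's body (76 mm by 85 mm) begins 54 mm behind the grasp point. The pads swing forward as they close: fully open they stand 13 mm farther back than shut.
Start: joints at [-1.197, 0.241, 0.005, 1.335, 0, 1.571], TCP at [0.183, -0.465, 0.231] pointing down, gripper open.
Joint ranges: [-2.72, 2.72], [-1.05, 1.87], [-1.09, 1.28], [-1.99, 2.15], [-1.42, 1.44], [-3.14, 3.14]. Speed limits (rad/s): [2.79, 2.79, 3.14, 3.14, 3.14, 3.14].

INTERFACE

Orientations are given as a rotation vector (axis times angle).
In Python, from rig import robot gives the robot as it stands.
- The arm moves only by the shell command python3 -m inch 'ROWS'. ROWS is a JSON object of lists of equal length, an entry for each row: "linear": the shift along the tool's x, y, z as a fraction of full scale, a list of three; "twist": the turn, a rotation vector about the tool's x, y, z as a fraction of full scale, a list of three; "hand": the gripper's target within -1 to 1 (shut at 1, half-way at 0, fully open at -1). A call has 1 to 10 rows; each row shifts and turns the commanded pose from where the row before left it, along the tool's axes as they then stand; what a row does not reach is not made up. Full scale, the value 1, is 1000 mm for a shift and 360 degrees for a turn. A row lasts 1/10 s, in which the tool goes at most 50 mm and 8.59 degrees, less where a joint would pass 70% of its speed; a pose out of reach is approached as far as the arm can. A call with a number of a shift or a turn outside -1 to 1 is refused whole. A call with a gripper value outside its range is refused whole. The fingers move at their own pace and stop on an object; the grip force is fixed at half the most. Time passes only in rows, so rows that do not move let the fingers close. It gives the time, the measured TCP pose, the force, the opening and the grip force at its end, in the units of the state.
- robot.observe(): the state, without advancing time (a new reading comes with each control period).
- robot.capture(name): name is "scene" or "top" or "wrist"; returns the picture (384x512x3 uint8, red, green, blue); there is no depth.
- robot.get_calibration(name): a dict with "fov_y" (degrees; the focal length in pixels is half the picture's height over the tangent of half this angle, whatever the lens; pixels are square), "cx", "cy" (the principal point, pixels), "rvec" (rotation vector, rad) and "tvec" (3), from world to camera coordinates, as OpenCV has them. Camera axes: x right, y down, z forward; pixel columns grow to the right and rows downward; lengths in m; the calibration is good to about 2 mm. A picture is of the moment at which its call begins: read the wrist's pose just before it. get_calibration takes no time and is no camera call; for the wrist camera it gives the pose at the moment of the call.
- robot.hand_in(): hands the job in; it is judged then, once.
The state is a dict: "t": time; "q": joint angles; "joint_velocities": joint speeds; "tau": joint torques, N m; "ee_pos": TCP position; "tcp_rot": TCP orientation; "contact_force": force on the tool from outside, world axes, zero at the start; "ft_torque": the same for the moment, N m; "gripper_width": opening from 0.0 (shut) to 1.0 (fully open); "gripper_force": force on a finger pad.
Only numpy, scipy, OpenCV 4.12 (cv2) and the standard library are available. Lean on these libraries where they do the work, as an engineer would, in place of code of your own. Each camera call takes 0.05 s, during which the arm holds its last target. There are 200 camera calls.

TASK

Fit the large ring of the spanner fully down over the saw's arbor nut and loosen the nut: it has a left-hand thread, so turn it clockwise seen from above, feeling that it gives, until it comes up against its stop; never tighten it, and do not strain it beyond the stop. Then lift the spanner off and lay it back flat on the rubber mat, both rings on the mat. Touch the saw with the spanner only, and leave everything else where it is.

Things in the scene. Friction and masses are not known exactly. Their poses are not given: they have to be found in the camera images.
- saw: Saw drive unit bolted to the bench, vertical spindle up: base plate 200 x 170 x 12 mm, teal housing 165 x 135 mm, 70 mm high; carries a plain horizontal saw blade 190 mm across (top face 85.5 mm above the bench), a clamping flange 52 mm across (top at 92.5 mm) and the hex arbor nut. Origin: on the spindle axis at bench height; z up.
- nut_seat (a point): On the spindle axis at the underside of the arbor nut = top face of the flange. Turns with the nut; its x axis is square to one of the six flats. The oiled steel nut is 30 mm across flats; hex 0 to 19 mm above this point, then a round chamfered crown, 29 mm across, to 21 mm and 26 mm across to 23 mm. The round spindle end, 18 mm across, stands up through it to 35.5 mm.
- nut (a joint): Turn of the nut on the spindle, rad, growing clockwise seen from above = loosening (left-hand thread). 0 is as tight as it goes; starts between 0 and 0.3. The thread drags with a steady 0.7 N m either way; at 1.1 rad the nut comes hard up against its retaining stop, felt as a sharp rise in torque.
- spindle (a joint): Twist of the whole spindle (blade, flange, nut) against its springy lock, rad, clockwise positive from above, 0 at rest: 0.1 rad per N m put on the nut. About +0.07 while the nut is being turned clockwise; above +0.18 (1.8 N m) the lock is strained, below -0.045 the nut is being tightened.
- spanner: Loose steel double-ended ring spanner, 0.22 to 0.37 kg, lying level on its two rings like a low bridge. Origin: midway between the ring centres, at the rings' underside; x to the large ring, z up. Rings 14 mm high, centres 75 mm either side. The handle between is raised: 12 mm wide, 14 mm thick, 23 to 37 mm above the origin, straight for 38 mm either side, then slanting down to the rings.
- ring_large (a point): Centre of the large ring (at +75 mm on the spanner), at its underside. Six-sided hole 31.8 mm across flats, one pair of flats square to the spanner's length; outside about 44 mm across. Fits the nut with 0.9 mm to spare all round, about 0.11 rad of free play either way; fully down it sits on the flange, underside level with nut_seat.
- ring_small (a point): Centre of the small ring (at -75 mm on the spanner), at its underside. Six-sided hole 25.6 mm across flats: too small for the nut; outside about 38 mm across.
- handle (a point): Middle of the spanner's raised handle, 30 mm above the rings' underside and midway between the rings: the place to grip.
- mat: Flat black rubber tool mat fixed to the bench, 250 x 130 x 3 mm. Origin: centre of its underside; x along its length.
- spacer: loose steel spacer ring, 50 mm across, 10 mm thick, a bystander. Origin: centre of its underside.
- flange: loose dark steel flange ring, 54 mm across, 8 mm thick, a bystander. Origin: centre of its underside.
- screwdriver: loose screwdriver, a bystander. Origin: centre of its underside (lies along x).
- glue: loose white bottle, 60 mm across, 160 mm tall, a bystander. Origin: centre of its underside.
- jar: loose glass jar, 70 mm across, 80 mm tall, a bystander. Origin: centre of its underside.
- tape: loose black tape-measure case, 70 x 35 x 65 mm, a bystander. Origin: centre of its underside.
- offcut: loose wooden offcut, 160 x 45 x 20 mm, a bystander. Origin: centre of its underside.
- wedge: loose wooden block, 90 x 40 x 18 mm, a bystander. Origin: centre of its underside.
Things that resemble listed ones, but are neither listed nor needed, are in the scene too. Of the things that look like the spanner, take the one that is farthest from the robot's base at the start.

How it is judged:
On the way, in this order (a step that is already met when the one before it is completed fails the run):
1. the large ring is fully down over the nut (horizontal distance between ring_large and nut_seat below 0.004 m and z of ring_large in the frame of nut_seat below 0.006 m and angle between spanner's own z axis and vertical below 0.12 rad), for 0.2 s.
2. the spanner has turned the nut clockwise up to its stop (at least 1.0 of 1.1 rad) (value of joint nut above 1 rad and horizontal distance between ring_large and nut_seat below 0.006 m), for 0.1 s.
At the end, for the whole second after the job is handed in: The nut is loosened to within 0.13 rad of its stop, and the spanner lies at rest, level within 0.1 rad and rings down (undersides less than 8 mm above the bench), with both ring centres over the rubber mat (x of ring_large in the frame of mat between -0.125 and 0.125 m and y of ring_large in the frame of mat between -0.065 and 0.065 m and height (world z) of each of ring_large, ring_small below 0.008 m and x of ring_small in the frame of mat between -0.125 and 0.125 m and y of ring_small in the frame of mat between -0.065 and 0.065 m and angle between spanner's own z axis and vertical below 0.1 rad and linear speed of spanner below 0.02 m/s and value of joint nut above 0.97 rad); the robot touches nothing.
It fails at once if the nut is tightened (more than 0.45 N m counter-clockwise on it) (value of joint spindle below -0.045 rad).
It fails at once if the nut is strained (more than 1.8 N m clockwise on it) (value of joint spindle above 0.18 rad).
It fails at once if the gripper or arm pushes on the saw itself (contact force between any of the fingers, the arm and saw above 3 N).
It fails at once if a bystander is moved more than 25 mm (distance of any of spacer, flange, screwdriver, glue, jar, tape, offcut, wedge from where it was at the start of the episode above 0.025 m).
It also fails if it takes over 72 s, if anything falls off the work surface, if the arm or the gripper's body presses on something with over 40 N, if the wrist force passes 120 N, or if a joint passes its speed limit or range.

## Working session

There is one attempt and no reset: what is moved stays moved. The work goes in short steps, Python scripts to look and compute and a shell command to move; the robot and the scene stay as the last step left them, time stands still between calls to the robot, and variables do not carry over. Pictures are saved under pics/ and viewed, at most 10 in all, crops included, and the job is handed in when it is done.

```bash
ls; mkdir -p pics; python3 - <<'E'
from rig import robot
import cv2
print(robot.observe())
for n in("scene","top","wrist"):
    im=robot.capture(n); cv2.imwrite(f"pics/{n}0.png",im[:,:,::-1]); c=robot.get_calibration(n); print(n,c)
E
```

```text
pics
{'t': 0.0, 'q': array([-1.19704112e+00,  2.41415671e-01,  3.70453539e-03,  1.33519012e+00,
        2.44836655e-05,  1.57081220e+00]), 'joint_velocities': array([-0.00045871, -0.00135586,  0.00058633,  0.00071804,  0.00147062,
        0.00172791]), 'tau': array([ 7.27703191e-04, -3.72315431e+01,  2.52409494e+01,  1.69637357e-02,
        4.37878623e-05, -2.59064245e-05]), 'ee_pos': array([ 0.18233092, -0.46488465,  0.2304041 ]), 'tcp_rot': array([-3.08486267e+00, -5.83272431e-01,  5.76161818e-04]), 'contact_force': array([ 0.94441674,  0.10124863, -0.37829761]), 'ft_torque': array([-0.00880461,  0.0222347 ,  0.01628377]), 'gripper_force': 0.0, 'gripper_width': 1.001940441909843}
scene {'fov_y': 45.860175654747685, 'cx': 258.2140060462495, 'cy': 184.32232545801378, 'rvec': array([ 2.10400817,  0.79962533, -0.37218553]), 'tvec': array([-0.37573817, -0.14399458,  1.54641787])}
top {'fov_y': 48.83166044970212, 'cx': 252.1209648441927, 'cy': 195.13030859759888, 'rvec': array([ 2.15083268, -2.12616977,  0.23026694]), 'tvec': array([-0.01242072,  0.5236087 ,  1.11099513])}
wrist {'fov_y': 58.45908408327477, 'cx': 249.69542945028482, 'cy': 194.39150186450917, 'rvec': array([-2.36514494,  1.61160242,  0.26711384]), 'tvec': array([-0.49803936, -0.04196509,  0.38150655])}
```

View pics/top0.png

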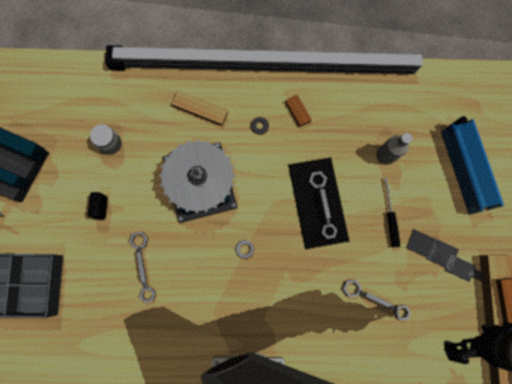

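View pics/scene0.png

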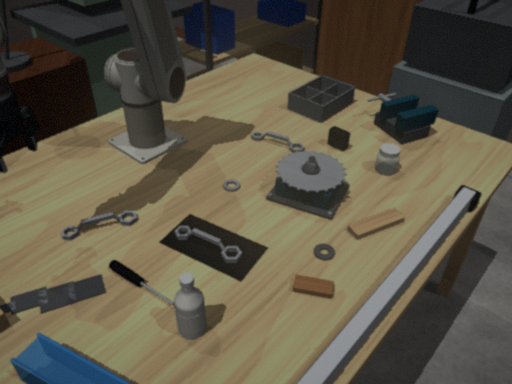

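The top view shows three spanners: one on the mat with rings at (318,180) and (330,231), one at left (138,240)-(148,295) and one at right (350,288)-(403,312). The saw nut is at about (197,174). Next I'll measure their positions.

```bash
cat > h.py <<'E'
import numpy as np, cv2
from rig import robot
from scipy.spatial.transform import Rotation as R
def ray(c,px,z,H=384):
    f=H/2/np.tan(np.radians(c["fov_y"])/2); M=cv2.Rodrigues(np.array(c["rvec"]))[0]; o=-M.T@c["tvec"]
    px=np.atleast_2d(px).astype(float)
    d=np.c_[(px[:,0]-c["cx"])/f,(px[:,1]-c["cy"])/f,np.ones(len(px))]@M
    return o+d*((z-o[2])/d[:,2])[:,None]
def proj(c,P,H=384):
    f=H/2/np.tan(np.radians(c["fov_y"])/2); K=np.array([[f,0,c["cx"]],[0,f,c["cy"]],[0,0,1]])
    return cv2.projectPoints(np.atleast_2d(P).astype(float),np.array(c["rvec"]),np.array(c["tvec"]),K,None)[0][:,0]
E
python3 - <<'E'
from h import *
np.set_printoptions(precision=4,suppress=True)
c=robot.get_calibration("top")
for n,p,z in [("mat sp",[(318,180),(330,231)],.017),("L",[(138,240),(148,295)],.014),("R",[(350,288),(403,312)],.014),("nut",[(197,174)],.115),("jar",[(105,140)],.08),("tape",[(97,206)],.06),("spacer",[(244,249),],.01),("mat corners",[(289,163),(330,157),(349,241),(307,248)],.003),("glue",[(390,155)],.0)]:
    P=ray(c,p,z); print(n,P[:,:2].tolist(), np.linalg.norm(P[:,:2],axis=1), np.linalg.norm(P[0]-P[-1]))
im=cv2.imread("pics/top0.png")
a=cv2.resize(im[150:260,280:360],None,fx=5,fy=5,interpolation=cv2.INTER_CUBIC); b=cv2.resize(im[130:230,150:240],None,fx=4,fy=5.5,interpolation=cv2.INTER_CUBIC)[:550]
cv2.imwrite("pics/crop1.png",np.hstack([a[:550],cv2.resize(im[130:230,150:230],None,fx=5,fy=5.5,interpolation=cv2.INTER_CUBIC)]))
E
```

```text
mat sp [[0.5761803604137612, -0.19480380556411045], [0.43096159634215514, -0.22554384573110525]] [0.6082 0.4864] 0.14843665149804894
L [[0.4002626499251568, 0.30506838798850594], [0.25332581725970904, 0.26994212981130583]] [0.5033 0.3702] 0.15107708895555644
R [[0.27586477428976225, -0.27725221118199356], [0.21325643280676054, -0.42011984659110974]] [0.3911 0.4711] 0.15598386349441504
nut [[0.5650104628890104, 0.1391686195214714]] [0.5819] 0.0
jar [[0.6635500705806361, 0.3934194140385207]] [0.7714] 0.0
tape [[0.4860559886419855, 0.40799754072206773]] [0.6346] 0.0
spacer [[0.3789713326620377, 0.01363883370862286]] [0.3792] 0.0
mat corners [[0.62852867567013, -0.11391601209569549], [0.6486302469145755, -0.23403501590872605], [0.4048303236434331, -0.28167410671661464], [0.3839922160704135, -0.16262254665061193]] [0.6388 0.6896 0.4932 0.417 ] 0.24933994181019828
glue [[0.6586747309011105, -0.4124293135356698]] [0.7771] 0.0
```

View pics/crop1.png

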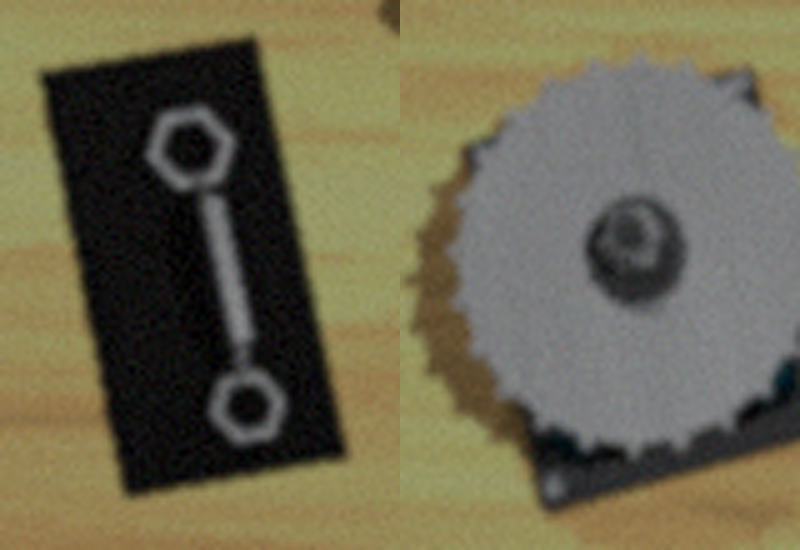

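The mat spanner is the farthest (its middle is 0.545 m from the base, the others are at about 0.43 m). Its large ring is the far one, at (0.576,-0.195), with heading about 0.21 rad. The nut is near (0.565,0.139). I'll move to look from near.

```bash
cat >> h.py <<'E'
np.set_printoptions(precision=4,suppress=True)
def Rt(yaw): # tool down, tool x heading yaw
    return np.array([[np.cos(yaw),np.sin(yaw),0],[np.sin(yaw),-np.cos(yaw),0],[0,0,-1.]])
def plan(p,yaw,hint=""):
    s=robot.observe(); A=R.from_rotvec(s["tcp_rot"]).as_matrix(); B=Rt(yaw)
    tw=R.from_matrix(A.T@B).as_rotvec(); d=np.array(p)-s["ee_pos"]
    print(hint,"t",s["t"],"pos",s["ee_pos"],"yaw",np.arctan2(A[1,0],A[0,0]),"q",s["q"],"\n twist total frac",np.round(tw/2/np.pi,5),"rows>=",np.abs(np.degrees(tw)).max()/8.59,
      "\n linear(after twist)",B.T@d," linear(before)",A.T@d,"|d|",np.linalg.norm(d))
E
python3 - <<'E'
from h import *
plan((.5036-.03,-.21,.23),.209); plan((.5036-.03,-.21,.23),.209-np.pi)
c=robot.get_calibration("wrist"); M=cv2.Rodrigues(c["rvec"])[0]; s=robot.observe(); A=R.from_rotvec(s["tcp_rot"]).as_matrix()
print("cam in tool",A.T@(-M.T@c["tvec"]-s["ee_pos"]),"\ncam axes in tool\n",A.T@M.T)
E
```

```text
t 0.15 pos [ 0.1824 -0.465   0.2306] yaw 0.373788190616706 q [-1.197   0.2412  0.0041  1.3352  0.      1.5708] 
 twist total frac [-0.0003  0.      0.0262] rows>= 1.0991462576770294 
 linear(after twist) [ 0.3378 -0.1891  0.0006]  linear(before) [ 0.3642 -0.1311  0.0008] |d| 0.38708139585096535
 t 0.15 pos [ 0.1824 -0.465   0.2306] yaw 0.373788190616706 q [-1.197   0.2412  0.0041  1.3352  0.      1.5708] 
 twist total frac [-0.     -0.0004 -0.4738] rows>= 19.855445906265928 
 linear(after twist) [-0.3378  0.1891  0.0006]  linear(before) [ 0.3642 -0.1311  0.0008] |d| 0.38708139585096535
cam in tool [ 0.0823 -0.0009 -0.1432] 
cam axes in tool
 [[ 0.0004 -0.9476 -0.3196]
 [ 1.      0.0006 -0.0005]
 [ 0.0006 -0.3196  0.9476]]
```

```bash
python3 -m inch '{"linear":[[0.04,-0.015,0],[0.044,-0.016,0],[0.044,-0.016,0],[0.044,-0.016,0],[0.044,-0.016,0],[0.044,-0.016,0],[0.044,-0.016,0],[0.044,-0.016,0],[0.042,-0.015,0],[0,0,0]],"twist":[[0,0,0],[0,0,0],[0,0,0],[0,0,0],[0,0,0],[0,0,0],[0,0,0],[0,0,0],[0,0,0.013],[0,0,0.013]],"hand":[-1,-1,-1,-1,-1,-1,-1,-1,-1,-1]}'
python3 - <<'E'
from h import *
plan((.5036,-.21,.2),.209)
E
```

```text
t: 1.15
ee_pos: [0.4972, -0.187, 0.2305]
tcp_rot: [-3.122, -0.335, -0.002]
contact_force: [-0.3, -0.3, -0.3]
gripper_width: 0.997
gripper_force: 0.0
 t 1.15 pos [ 0.4972 -0.187   0.2305] yaw 0.21401976078214768 q [-0.3607  0.3028  0.0866  1.3543  0.0016  2.5669] 
 twist total frac [-0.0002 -0.0002  0.0008] rows>= 0.03348655866506121 
 linear(after twist) [0.0015 0.0238 0.0305]  linear(before) [0.0013 0.0238 0.0305] |d| 0.038720343201671045
```

```bash
python3 - <<'E'
from h import *
c=robot.get_calibration("wrist"); im=robot.capture("wrist"); cv2.imwrite("pics/w1.png",im[:,:,::-1])
print(proj(c,[(.576,-.195,.017),(.431,-.2255,.017)]), c)
import json; json.dump({k:np.array(v).tolist() for k,v in c.items()},open("w1.json","w"))
E
```

```text
[[275.8224  86.2544]
 [271.7136 223.7948]] {'fov_y': 58.45908408327477, 'cx': 249.69542945028482, 'cy': 194.39150186450917, 'rvec': array([-2.2394,  1.8037,  0.2972]), 'tvec': array([-0.2871,  0.3813,  0.5231])}
```

View pics/w1.png

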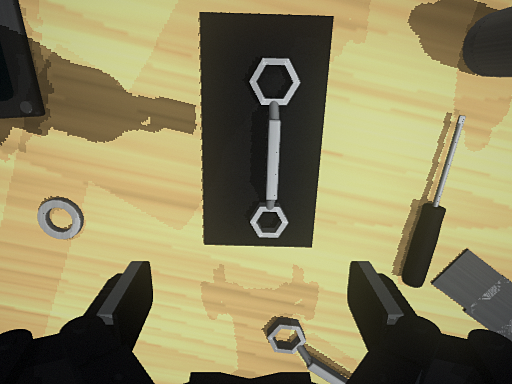

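The wrist view shows the mat spanner, with the large ring at (274,82), the small ring at (269,221) and the handle between them at x≈273. Next I'll locate both rings through their contours.

```bash
python3 - <<'E'
from h import *
import json
c=json.load(open("w1.json")); c={k:np.array(v) for k,v in c.items()}
g=cv2.cvtColor(cv2.imread("pics/w1.png"),cv2.COLOR_BGR2GRAY)
m=((g>85)*255).astype(np.uint8); m[:, :206]=0; m[:,326:]=0; m[:22]=0; m[240:]=0
# holes: inner contours
cs,h=cv2.findContours(m,cv2.RETR_CCOMP,cv2.CHAIN_APPROX_NONE)
out=[]
for k,x in enumerate(cs):
    if cv2.contourArea(x)>150:
        M=cv2.moments(x); ce=(M["m10"]/M["m00"],M["m01"]/M["m00"]); print("hole" if h[0][k][3]>=0 else "outer",cv2.contourArea(x),ce)
        if h[0][k][3]>=0: out.append(ce)
P=ray(c,out,.017); P=P[np.argsort(-P[:,0])]; print(P, np.linalg.norm(P[0]-P[1]),"mid",P.mean(0),"heading",np.arctan2(*(P[0]-P[1])[[1,0]]))
print("handle sides at top z .04:",ray(c,[(268,160),(280,160)],.04))
E
```

```text
outer 1719.0 (270.73715338375024, 191.63942214465771)
hole 428.5 (268.93854531310774, 221.5950991831972)
outer 830.5 (320.8227975115392, 194.76018462773428)
outer 1820.5 (274.55424333974184, 82.31575574475876)
hole 987.0 (274.2671394799054, 81.33316447146234)
[[ 0.5802 -0.1924  0.017 ]
 [ 0.433  -0.2218  0.017 ]] 0.15013711693250462 mid [ 0.5066 -0.2071  0.017 ] heading 0.19719872159822008
handle sides at top z .04: [[ 0.5066 -0.2022  0.04  ]
 [ 0.5091 -0.2139  0.04  ]]
```

```bash
python3 - <<'E'
from h import *
plan((.507,-.2073,.015),.197)
E
```

```text
t 1.2 pos [ 0.4955 -0.1885  0.2305] yaw 0.21010364444464405 q [-0.3636  0.3016  0.0849  1.3551  0.0002  2.5678] 
 twist total frac [-0.0001  0.0001  0.0021] rows>= 0.08740022130597104 
 linear(after twist) [0.0076 0.0207 0.2155]  linear(before) [0.0075 0.0209 0.2154] |d| 0.21659598302647698
```

```bash
python3 -m inch '{"linear":[[0.0075,0.0207,0],[0,0,0.04],[0,0,0.04],[0,0,0.04],[0,0,0.04],[0,0,0],[0,0,0]],"twist":[[0,0,0.0021],[0,0,0],[0,0,0],[0,0,0],[0,0,0],[0,0,0],[0,0,0]],"hand":[-1,-1,-1,-1,-1,-1,-1]}'
python3 - <<'E'
from h import *
plan((.507,-.2073,.015),.197)
E
```

```text
t: 1.9
ee_pos: [0.5046, -0.2098, 0.0713]
tcp_rot: [-3.125, -0.309, 0.003]
contact_force: [0.4, 0.4, 0.3]
gripper_width: 0.999
gripper_force: 0.0
 t 1.9 pos [ 0.5046 -0.2098  0.0713] yaw 0.19710506132577812 q [-0.3939  0.4527 -0.1282  0.992  -0.0001  2.5506] 
 twist total frac [-0.0002  0.0003  0.    ] rows>= 0.011931404607628544 
 linear(after twist) [ 0.0028 -0.0019  0.0563]  linear(before) [ 0.0029 -0.0019  0.0563] |d| 0.05640465989981276
```

```bash
python3 -m inch '{"linear":[[0.0028,-0.0019,0.02],[0,0,0.02],[0,0,0.016],[0,0,0],[0,0,0],[0,0,0],[0,0,0],[0,0,0],[0,0,0],[0,0,0]],"twist":[[0,0,0],[0,0,0],[0,0,0],[0,0,0],[0,0,0],[0,0,0],[0,0,0],[0,0,0],[0,0,0],[0,0,0]],"hand":[-1,-1,-1,-1,1,1,1,1,1,1]}'
python3 - <<'E'
from h import *
plan((.507,-.2073,.015),.197)
s=robot.observe(); print(s["contact_force"],s["ft_torque"],s["gripper_width"]*85,s["gripper_force"])
E
```

```text
t: 2.9
ee_pos: [0.5082, -0.2073, 0.0159]
tcp_rot: [3.126, 0.309, 0.001]
contact_force: [-2.1, -0.3, 3.3]
gripper_width: 0.122
gripper_force: 59.1
 t 2.9 pos [ 0.5082 -0.2073  0.0159] yaw 0.1971858826510875 q [-0.3873  0.5207 -0.1852  0.8639 -0.0001  2.5571] 
 twist total frac [ 0.0001 -0.0001  0.    ] rows>= 0.00542945902227077 
 linear(after twist) [-0.0012 -0.0003  0.0009]  linear(before) [-0.0012 -0.0003  0.0009] |d| 0.0015139160318783013
[-2.0601 -0.2803  3.3168] [0.0162 0.0752 0.0302] 10.396090235044516 59.14930880069733
```

```bash
python3 -m inch '{"linear":[[0,0,-0.02],[0,0,-0.04],[0,0,-0.04],[0,0,-0.04],[0,0,-0.04],[0,0,-0.04],[0,0,0],[0,0,0],[0,0,0],[0,0,0]],"twist":[[0,0,0],[0,0,0],[0,0,0],[0,0,0],[0,0,0],[0,0,0],[0,0,-0.015],[0,0,-0.02],[0,0,-0.02],[0,0,-0.02]],"hand":[1,1,1,1,1,1,1,1,1,1]}'
python3 -m inch '{"linear":[[0,0,0],[0,0,0],[0,0,0],[0,0,0],[0,0,0],[0,0,0],[0,0,0]],"twist":[[0,0,-0.022],[0,0,-0.022],[0,0,-0.022],[0,0,-0.022],[0,0,-0.022],[0,0,-0.022],[0,0,0]],"hand":[1,1,1,1,1,1,1]}'
python3 - <<'E'
from h import *
plan((.5,.064,.236),1.5)
s=robot.observe(); print(s["contact_force"],s["ft_torque"],s["gripper_width"]*85,s["gripper_force"])
E
```

```text
t: 3.9
ee_pos: [0.5072, -0.2068, 0.2343]
tcp_rot: [-2.964, -1.038, 0.003]
contact_force: [-0.8, -0.4, -2.6]
gripper_width: 0.124
gripper_force: 59.0
t: 4.6
ee_pos: [0.5072, -0.2069, 0.2343]
tcp_rot: [-2.3, -2.137, 0.002]
contact_force: [0.3, -0.0, -2.3]
gripper_width: 0.13
gripper_force: 58.9
 t 4.6 pos [ 0.5072 -0.2069  0.2343] yaw 1.4976192939110387 q [-0.3873  0.3369  0.1441  1.3804  0.      1.2567] 
 twist total frac [-0.0004 -0.0001 -0.0004] rows>= 0.015873910121805265 
 linear(after twist) [ 0.2697 -0.0264 -0.0017]  linear(before) [ 0.2696 -0.027  -0.0015] |d| 0.2709736283295208
[ 0.3399 -0.0334 -2.3067] [-0.0062  0.006  -0.0154] 11.017369228672433 58.938379883766174
```

```bash
python3 -m inch '{"linear":[[0.03,-0.003,0],[0.04,-0.004,0],[0.04,-0.004,0],[0.04,-0.004,0],[0.04,-0.004,0],[0.04,-0.004,0],[0.04,-0.004,0],[0,0,0],[0,0,0]],"twist":[[0,0,0],[0,0,0],[0,0,0],[0,0,0],[0,0,0],[0,0,0],[0,0,0],[0,0,0],[0,0,0]],"hand":[1,1,1,1,1,1,1,1,1]}'
python3 - <<'E'
from h import *
import json
plan((.5,.064,.236),1.5)
c=robot.get_calibration("wrist"); im=robot.capture("wrist"); cv2.imwrite("pics/w2.png",im[:,:,::-1])
json.dump({k:np.array(v).tolist() for k,v in c.items()},open("w2.json","w"))
print(proj(c,[(.565,.139,.1155),(.565,.139,.128)]))
E
```

```text
t: 5.5
ee_pos: [0.5001, 0.0649, 0.2348]
tcp_rot: [-2.3, -2.139, 0.002]
contact_force: [0.2, -0.3, -2.2]
gripper_width: 0.127
gripper_force: 59.0
 t 5.5 pos [0.5001 0.0649 0.2348] yaw 1.4982290026259346 q [ 0.1294  0.2486  0.0247  1.3481 -0.0006  1.7728] 
 twist total frac [-0.0002  0.0001 -0.0003] rows>= 0.011815468763679293 
 linear(after twist) [-0.0009 -0.0001 -0.0012]  linear(before) [-0.0009 -0.0001 -0.0012] |d| 0.0014841914915497238
[[331.83    85.2963]
 [335.9012  85.6391]]
```

View pics/w2.png

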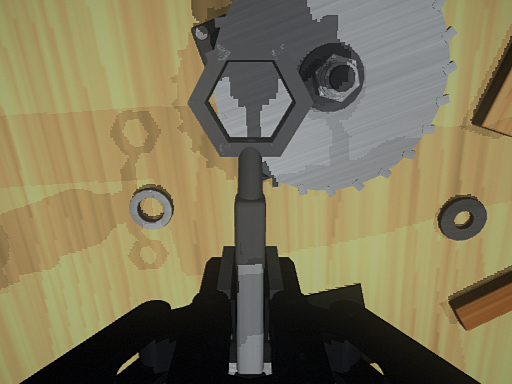

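The wrist view shows the nut at about (337,76), right of the held large ring, whose hole centre is at about (251,99). I'll zoom in on the nut.

```bash
python3 - <<'E'
import cv2
im=cv2.imread("pics/w2.png")[36:116,290:385]; cv2.imwrite("pics/nut2.png",cv2.resize(cv2.convertScaleAbs(im,alpha=1.5),None,fx=7,fy=7,interpolation=cv2.INTER_CUBIC))
E
```

```text
(no output)
```

View pics/nut2.png

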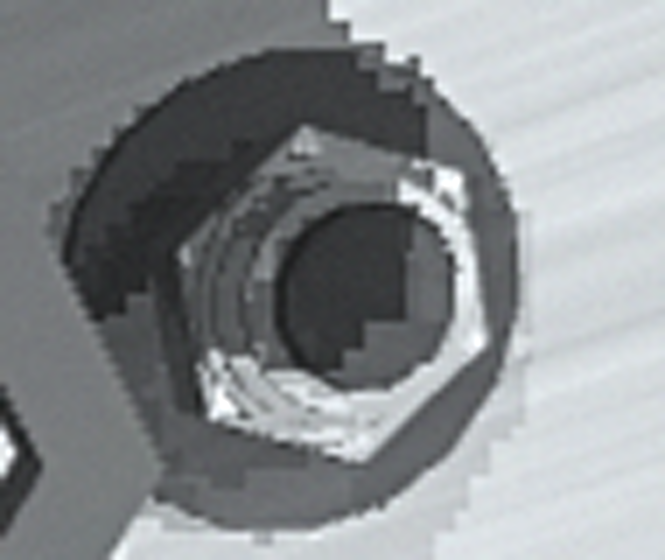

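```bash
python3 - <<'E'
from h import *
import json
c=json.load(open("w2.json")); c={k:np.array(v) for k,v in c.items()}
k=np.array([(302,125),(462,168),(488,335),(360,465),(208,415),(180,255)])/7.+[290,36]-.43
P=ray(c,k,.1115); ce=P.mean(0); d=P-ce; a=np.arctan2(d[:,1],d[:,0])
print("nut centre",ce,"spindle top",ray(c,np.array([(369,297)])/7+[290,36]-.43,.128),"radii",np.linalg.norm(d[:,:2],axis=1))
ca=np.angle(np.exp(6j*a).mean())/6; print("corner ang mod60",np.degrees(ca),np.degrees(a)%60,"flat normal cands",[ca+np.pi/6+i*np.pi/3 for i in range(-1,4)])
# ring in hand
g=cv2.imread("pics/w2.png"); s=robot.observe(); A=R.from_rotvec(s["tcp_rot"]).as_matrix()
for off in(.073,.075):
  for yo in (0,):
    hx=[s["ee_pos"]+A@np.array([off+31.8e-3/np.sqrt(3)*np.cos(t),yo+31.8e-3/np.sqrt(3)*np.sin(t),.013-.014]) for t in np.pi/6+np.arange(6)*np.pi/3]
    print(off,proj(c,hx).tolist())
m=cv2.inRange(cv2.cvtColor(g,cv2.COLOR_BGR2GRAY),75,110)[40:165,185:318]
cv2.imwrite("pics/x.png",m)
cs,h=cv2.findContours(m,cv2.RETR_CCOMP,cv2.CHAIN_APPROX_NONE)
for i,x in enumerate(cs):
    if cv2.contourArea(x)>800: ap=cv2.approxPolyDP(x,6,True)[:,0]+[185,40]; print(h[0][i][3]>=0,cv2.contourArea(x),ap.tolist())
E
```

```text
nut centre [0.5698 0.1438 0.1115] spindle top [[0.5693 0.1437 0.128 ]] radii [0.0172 0.0175 0.0171 0.0177 0.0173 0.0168]
corner ang mod60 -18.81424944691286 [41.1952 41.3399 42.6194 39.8578 40.1117 41.9903] flat normal cands [np.float64(-0.8519693747384502), np.float64(0.19522817645814733), np.float64(1.242425727654745), np.float64(2.2896232788513426), np.float64(3.3368208300479405)]
0.073 [[275.3391826578371, 65.81085433135829], [297.10893658724115, 107.9713853013091], [273.38748311801635, 147.06540164393752], [229.43135726234382, 146.99159229768526], [205.96662823075238, 107.80890479821855], [228.0297962737494, 65.72124256188175]]
0.075 [[275.4719314984094, 60.28415991608702], [297.33784511523623, 102.84473904788067], [273.5020422674389, 142.2959934246373], [229.3490903505895, 142.2212963602479], [205.77235659840503, 102.68026188699848], [227.93446532990944, 60.193420933304026]]
False 2290.0 [[229, 62], [219, 80], [228, 76], [230, 95], [245, 106], [247, 136], [260, 136], [258, 111], [275, 98], [279, 77], [271, 62]]
False 11178.5 [[217, 40], [189, 106], [220, 156], [237, 156], [238, 164], [246, 146], [279, 156], [312, 104], [295, 68], [317, 40]]
True 5907.0 [[226, 59], [275, 60], [296, 104], [272, 143], [228, 143], [204, 105]]
```

```bash
python3 -c "
import cv2
im=cv2.imread('pics/w2.png')[45:165,180:320]; cv2.imwrite('pics/ring2.png',cv2.resize(cv2.convertScaleAbs(im,alpha=1.5),None,fx=5,fy=5,interpolation=cv2.INTER_CUBIC))"
```

```text
(no output)
```

View pics/ring2.png

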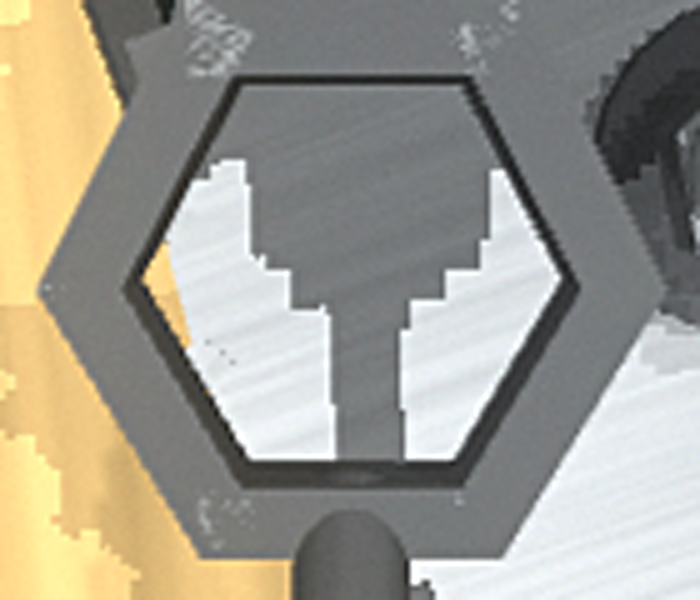

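```bash
python3 -m inch '{"linear":[[0,0,0],[0,0,0],[0,0,0],[0,0,0],[0,0,0],[0,0,0],[0,0,0],[0,0,0]],"twist":[[0,0,-0.021],[0,0,-0.021],[0,0,-0.021],[0,0,-0.021],[0,0,-0.021],[0,0,-0.021],[0,0,0],[0,0,0]],"hand":[1,1,1,1,1,1,1,1]}'
python3 - <<'E'
from h import *
N=np.array([.5697,.1438,.17]); B=Rt(2.2896)
plan(N-B@np.array([.0748,-.0006,0]),2.2896)
E
```

```text
t: 6.35
ee_pos: [0.5006, 0.0629, 0.2352]
tcp_rot: [-1.306, -2.857, 0.001]
contact_force: [-0.5, 0.1, -2.5]
gripper_width: 0.126
gripper_force: 58.9
 t 6.35 pos [0.5006 0.0629 0.2352] yaw 2.2841532471475645 q [ 0.1251  0.2482  0.0251  1.348  -0.0002  0.9826] 
 twist total frac [-0.0001 -0.     -0.0009] rows>= 0.03633002307980269 
 linear(after twist) [-0.0595  0.1059  0.0652]  linear(before) [-0.0589  0.1062  0.0651] |d| 0.13780361198559288
```

```bash
python3 -m inch '{"linear":[[-0.0145,0.0265,0],[-0.015,0.0265,0],[-0.015,0.0265,0],[-0.015,0.0265,0],[0,0,0],[0,0,0.03],[0,0,0.03],[0,0,0],[0,0,0],[0,0,0]],"twist":[[0,0,-0.0009],[0,0,0],[0,0,0],[0,0,0],[0,0,0],[0,0,0],[0,0,0],[0,0,0],[0,0,0],[0,0,0]],"hand":[1,1,1,1,1,1,1,1,1,1]}'
python3 - <<'E'
from h import *
import json
N=np.array([.5697,.1438,.17]); B=Rt(2.2896)
plan(N-B@np.array([.0748,-.0006,0]),2.2896)
c=robot.get_calibration("wrist"); im=robot.capture("wrist"); cv2.imwrite("pics/w3.png",im[:,:,::-1])
json.dump({k:np.array(v).tolist() for k,v in c.items()},open("w3.json","w"))
q=proj(c,[(.5697,.1438,.128),(.5697,.1438,.1115)]); print(q)
u,v=q[0].astype(int); cr=im[max(0,v-60):v+60,u-70:u+70,::-1]; print(max(0,v-60),u-70)
cv2.imwrite("pics/w3c.png",cv2.resize(cv2.convertScaleAbs(cr,alpha=1.5),None,fx=5,fy=5,interpolation=cv2.INTER_CUBIC))
E
```

```text
t: 7.35
ee_pos: [0.6204, 0.0896, 0.1776]
tcp_rot: [1.29, 2.861, 0.003]
contact_force: [-0.2, 0.4, -2.5]
gripper_width: 0.123
gripper_force: 59.3
 t 7.35 pos [0.6204 0.0896 0.1776] yaw 2.2942553546801734 q [ 0.1434  0.5169  0.2722  1.3226 -0.      0.9907] 
 twist total frac [0.0004 0.0003 0.0007] rows>= 0.031068966067989368 
 linear(after twist) [-0.0006 -0.0018  0.0076]  linear(before) [-0.0006 -0.0019  0.0076] |d| 0.007799873711770484
[[244.8899  96.1559]
 [245.1574  94.7261]]
36 174
```

View pics/w3c.png

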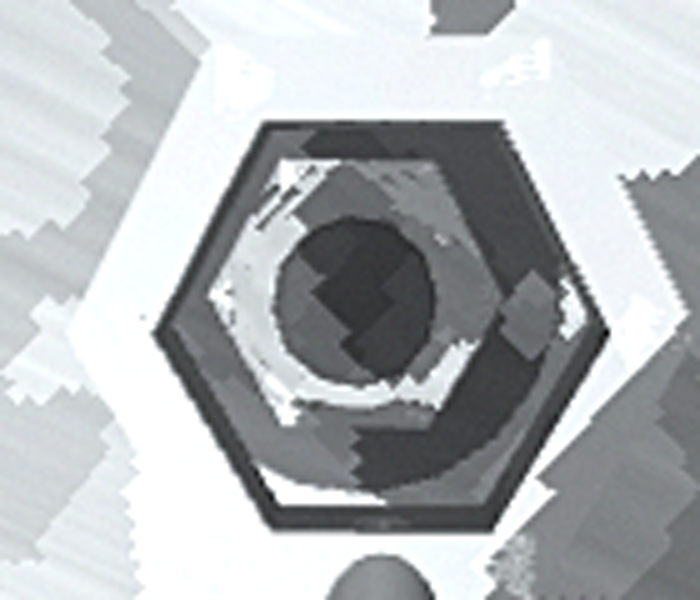

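The view through the ring shows the nut well aligned: nut corners at (282..503,158..430) and hole corners at (155..610,122..530) in the crop. I'll compute the remaining offset.

```bash
cat > off.py <<'E'
from h import *
import json
def cmp(cf,nut,ring,zn=.1115,zr=.1786):
    c=json.load(open(cf)); c={k:np.array(v) for k,v in c.items()}
    res=[]
    for k,z in((nut,zn),(ring,zr)):
        P=ray(c,np.array(k),z)[:,:2]; ce=(P.max(0)*0+P.mean(0)); d=P-ce; a=np.arctan2(d[:,1],d[:,0]); ca=np.angle(np.exp(6j*a).mean())/6
        print(ce,"r",np.linalg.norm(d,axis=1),"ang",np.degrees(ca)); res.append((ce,ca))
    s=robot.observe(); A=R.from_rotvec(s["tcp_rot"]).as_matrix(); 
    dw=res[0][0]-res[1][0]; print("tool shift needed",(A.T@np.r_[dw,0])*1000,"mm; ccw yaw needed",res[0][1]-res[1][1], "tool z",A[:,2])
E
python3 - <<'E'
from off import *
f=lambda L:np.array(L)/5.+[174,36]-.4
cmp("w3.json",f([(282,158),(436,158),(503,297),(433,430),(285,425),(210,295)]),f([(265,122),(503,122),(610,330),(492,530),(273,530),(155,330)]))
s=robot.observe();A=R.from_rotvec(s["tcp_rot"]).as_matrix();print(s["ee_pos"]+A@[.0748,-.0006,0])
E
```

```text
[0.5698 0.1438] r [0.0175 0.0176 0.017  0.0179 0.0173 0.0174] ang -18.93421631731867
[0.5715 0.1457] r [0.0182 0.0182 0.0182 0.0183 0.0183 0.0182] ang -18.630971724729815
tool shift needed [-0.2347 -2.5611 -0.0085] mm; ccw yaw needed -0.005292616579544274 tool z [ 0.0042  0.0006 -1.    ]
[0.5707 0.1453 0.1777]
```

```bash
python3 -m inch '{"linear":[[-0.0002,-0.0023,0],[0,0,0],[0,0,0.01],[0,0,0.01],[0,0,0.01],[0,0,0.01],[0,0,0.005],[0,0,0],[0,0,0],[0,0,0]],"twist":[[0,0,0.0006],[0,0,0],[0,0,0],[0,0,0],[0,0,0],[0,0,0],[0,0,0],[0,0,0],[0,0,0],[0,0,0]],"hand":[1,1,1,1,1,1,1,1,1,1]}'
python3 - <<'E'
from h import *
import json
N=np.array([.5697,.1438,.17]); B=Rt(2.2896)
plan(N-B@np.array([.0748,-.0006,0]),2.2896)
c=robot.get_calibration("wrist"); im=robot.capture("wrist"); cv2.imwrite("pics/w4.png",im[:,:,::-1])
json.dump({k:np.array(v).tolist() for k,v in c.items()},open("w4.json","w"))
cr=im[36:156,174:314,::-1]
cv2.imwrite("pics/w4c.png",cv2.resize(cv2.convertScaleAbs(cr,alpha=1.5),None,fx=5,fy=5,interpolation=cv2.INTER_CUBIC))
E
```

```text
t: 8.4
ee_pos: [0.6183, 0.088, 0.1309]
tcp_rot: [1.295, 2.861, 0.001]
contact_force: [-0.0, 0.4, -2.1]
gripper_width: 0.128
gripper_force: 59.4
 t 8.4 pos [0.6183 0.088  0.1309] yaw 2.291437794486888 q [ 0.1414  0.5409  0.1881  1.2167 -0.      0.9916] 
 twist total frac [0.0002 0.0001 0.0003] rows>= 0.012260520019586331 
 linear(after twist) [-0.0008  0.0007 -0.0391]  linear(before) [-0.0008  0.0008 -0.0391] |d| 0.039104133367324496
```

View pics/w4c.png

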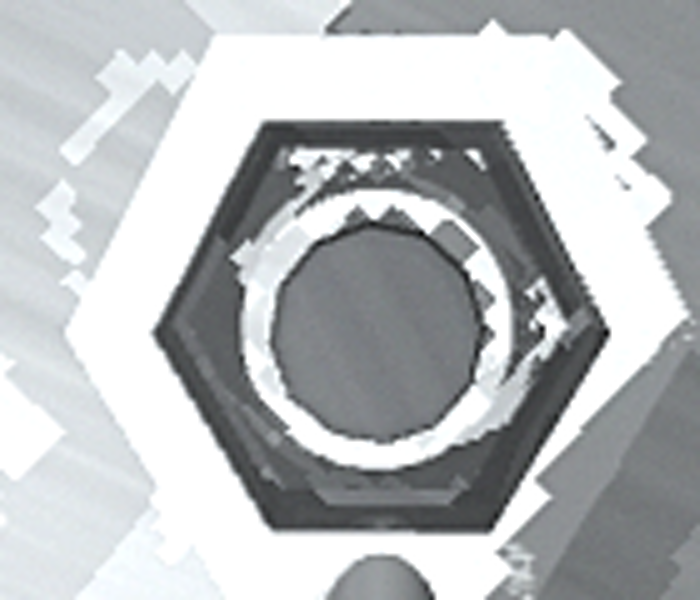

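The spindle end circle is centred at crop (377,331) and the hole at about (382,327), so the offset is well under 1 mm.

```bash
python3 - <<'E'
from h import *
import json
c=json.load(open("w4.json")); c={k:np.array(v) for k,v in c.items()}
f=lambda L:np.array(L)/5.+[174,36]-.4
S=ray(c,f([(272,331),(482,331),(377,222),(377,440)]),.128)
Rg=ray(c,f([(265,122),(503,122),(610,330),(492,530),(273,530),(155,330)]),.1319)
s=robot.observe();A=R.from_rotvec(s["tcp_rot"]).as_matrix()
print(S.mean(0),np.linalg.norm(S[0]-S[1]),np.linalg.norm(S[2]-S[3]),Rg.mean(0),"tool shift mm",A.T@(np.r_[(S.mean(0)-Rg.mean(0))[:2],0])*1000, s["contact_force"],s["ft_torque"])
E
```

```text
[0.5694 0.1438 0.128 ] 0.017294277682106698 0.017374249548538397 [0.5696 0.1443 0.1319] tool shift mm [-0.227  -0.4811 -0.0004] [ 0.388   0.1011 -2.8729] [-0.0247  0.0123 -0.0192]
```

```bash
python3 -m inch '{"linear":[[-0.0003,-0.0005,0],[0,0,0.004],[0,0,0.004],[0,0,0.004],[0,0,0],[0,0,0]],"twist":[[0,0,0.0002],[0,0,0],[0,0,0],[0,0,0],[0,0,0],[0,0,0]],"hand":[1,1,1,1,1,1]}'
cat > st.py <<'E'
from h import *
s=robot.observe();A=R.from_rotvec(s["tcp_rot"]).as_matrix();N=np.array([.5694,.1438])
F=s["contact_force"];r=N-s["ee_pos"][:2]; rr=-r
print("t",s["t"],"pos",s["ee_pos"],"yaw",np.arctan2(A[1,0],A[0,0]),"tz",A[:2,2],"ring",s["ee_pos"]+A@[.0748,-.0006,.013],"F",F,"M",s["ft_torque"],"Mnut_cw",-(s["ft_torque"][2]+rr[0]*F[1]-rr[1]*F[0]),"w",s["gripper_width"],"q5",s["q"][5])
E
python3 st.py
```

```text
t: 9.05
ee_pos: [0.6175, 0.0874, 0.118]
tcp_rot: [-1.297, -2.861, 0.0]
contact_force: [0.5, 0.1, -2.7]
gripper_width: 0.128
gripper_force: 59.4
t 9.05 pos [0.6175 0.0874 0.118 ] yaw 2.290211923840372 tz [-0.0006 -0.0001] ring [0.5677 0.1433 0.105 ] F [ 0.473   0.1478 -2.6525] M [-0.001  -0.0059  0.0188] Mnut_cw -0.05254809641373574 w 0.127588190453574 q5 0.9919691562717607
```

```bash
python3 -m inch '{"linear":[[0,0,0.003],[0,0,0.003],[0,0,0.003],[0,0,0],[0,0,0]],"twist":[[0,0,0],[0,0,0],[0,0,0],[0,0,0],[0,0,0]],"hand":[1,1,1,1,1]}'
python3 st.py
```

```text
t: 9.55
ee_pos: [0.6176, 0.0872, 0.1091]
tcp_rot: [-1.298, -2.861, 0.001]
contact_force: [1.0, -0.4, -4.1]
gripper_width: 0.129
gripper_force: 59.4
t 9.55 pos [0.6176 0.0872 0.1091] yaw 2.289952013577701 tz [-0.0002 -0.0004] ring [0.5679 0.143  0.0961] F [ 1.0347 -0.3953 -4.139 ] M [-0.2048 -0.1911  0.004 ] Mnut_cw -0.04359120920627087 w 0.1291322247841714 q5 0.9919959592480705
```

```bash
python3 -m inch '{"linear":[[0,0,0.001],[0,0,0],[0,0,0]],"twist":[[0,0,0],[0,0,0],[0,0,0]],"hand":[1,1,1]}'
python3 st.py;  python3 -m inch '{"linear":[[0,0,0.001],[0,0,0],[0,0,0]],"twist":[[0,0,0],[0,0,0],[0,0,0]],"hand":[1,1,1]}'
python3 st.py
```

```text
t: 9.85
ee_pos: [0.6177, 0.0873, 0.1083]
tcp_rot: [1.297, 2.861, -0.0]
contact_force: [0.5, -1.5, -2.9]
gripper_width: 0.133
gripper_force: 59.4
t 9.85 pos [0.6177 0.0873 0.1083] yaw 2.290153805356909 tz [ 0.0001 -0.0002] ring [0.568  0.1432 0.0953] F [ 0.4712 -1.5396 -2.8524] M [-0.222  -0.1558  0.0287] Mnut_cw 0.0190631444099799 w 0.1327201034180953 q5 0.9919806187030726
t: 10.15
ee_pos: [0.6176, 0.0873, 0.1072]
tcp_rot: [1.297, 2.861, -0.0]
contact_force: [0.3, -0.7, -2.6]
gripper_width: 0.129
gripper_force: 59.4
t 10.15 pos [0.6176 0.0873 0.1072] yaw 2.290124161492484 tz [-0.0001 -0.0003] ring [0.5679 0.1432 0.0942] F [ 0.344  -0.7395 -2.5511] M [-0.3057 -0.218  -0.0118] Mnut_cw 0.028039054087989904 w 0.1288014124301603 q5 0.9919894633938805
```

```bash
python3 -m inch '{"linear":[[0,0,0.001],[0,0,0],[0,0,0]],"twist":[[0,0,0],[0,0,0],[0,0,0]],"hand":[1,1,1]}'
python3 st.py;  python3 -m inch '{"linear":[[0,0,0.001],[0,0,0],[0,0,0]],"twist":[[0,0,0],[0,0,0],[0,0,0]],"hand":[1,1,1]}'
python3 st.py
```

```text
t: 10.45
ee_pos: [0.6176, 0.0873, 0.1062]
tcp_rot: [-1.297, -2.861, 0.0]
contact_force: [0.6, -1.3, -3.6]
gripper_width: 0.128
gripper_force: 59.4
t 10.45 pos [0.6176 0.0873 0.1062] yaw 2.2901173742967433 tz [-0.0001 -0.0002] ring [0.5679 0.1432 0.0932] F [ 0.5695 -1.3363 -3.6216] M [-0.3075 -0.188  -0.0317] Mnut_cw 0.06393057661289492 w 0.128349899643046 q5 0.9919833101027316
t: 10.75
ee_pos: [0.6178, 0.0874, 0.1055]
tcp_rot: [1.297, 2.861, 0.0]
contact_force: [0.9, -1.4, -2.2]
gripper_width: 0.123
gripper_force: 59.5
t 10.75 pos [0.6178 0.0874 0.1055] yaw 2.29016560451121 tz [0.0004 0.0001] ring [0.5681 0.1433 0.0925] F [ 0.8537 -1.3983 -2.2243] M [-0.2184 -0.2179 -0.0083] Mnut_cw 0.02785905846411848 w 0.12301802170493548 q5 0.99199130537281
```

```bash
python3 -m inch '{"linear":[[-0.0005,0,0],[0,0,0.001],[0,0,0],[0,0,0]],"twist":[[0,0,0],[0,0,0],[0,0,0],[0,0,0]],"hand":[1,1,1,1]}'
python3 st.py;  python3 -m inch '{"linear":[[0,0,0.001],[0,0,0],[0,0,0]],"twist":[[0,0,0],[0,0,0],[0,0,0]],"hand":[1,1,1]}'
python3 st.py
```

```text
t: 11.15
ee_pos: [0.6181, 0.0872, 0.1049]
tcp_rot: [1.297, 2.861, 0.001]
contact_force: [0.6, -0.7, 1.7]
gripper_width: 0.125
gripper_force: 60.1
t 11.15 pos [0.6181 0.0872 0.1049] yaw 2.2902758237662404 tz [0.0007 0.0004] ring [0.5684 0.143  0.0919] F [ 0.6363 -0.6722  1.6688] M [-0.0187  0.2132  0.1077] Mnut_cw -0.11099443130071734 w 0.12524919396486556 q5 0.9912675419498207
t: 11.45
ee_pos: [0.6184, 0.0871, 0.1045]
tcp_rot: [1.297, 2.86, 0.002]
contact_force: [-0.0, -1.6, 5.7]
gripper_width: 0.126
gripper_force: 60.6
t 11.45 pos [0.6184 0.0871 0.1045] yaw 2.2902319443101304 tz [0.0015 0.0005] ring [0.5687 0.143  0.0915] F [-0.0321 -1.6333  5.7118] M [0.0053 0.5384 0.0932] Mnut_cw -0.011420208455488547 w 0.12630948271812037 q5 0.9911835975050977
```

The ring is fully down: Fz rises on the flange at TCP z≈0.105. I'll relieve it slightly and begin turning clockwise (tool +z).

```bash
cat > arc.py <<'E'
from h import *
import sys
s=robot.observe();A=R.from_rotvec(s["tcp_rot"]).as_matrix();C=np.array([.5685,.1430]);yaw=np.arctan2(A[1,0],A[0,0])
F=s["contact_force"];rr=s["ee_pos"][:2]-C
e=A.T@np.r_[C-.0748*np.array([np.cos(yaw),np.sin(yaw)])-s["ee_pos"][:2],0]
print("t %.2f z %.4f yaw %.4f turned %.3f"%(s["t"],s["ee_pos"][2],yaw,2.290-yaw),"to-arc mm",e[:2]*1000,"F tool",A.T@F,"Mnut_cw_resist %.3f"%((s["ft_torque"][2]+rr[0]*F[1]-rr[1]*F[0])),"tz",A[:2,2],"q5 %.2f"%s["q"][5])
E
python3 -m inch '{"linear":[[0,0,-0.001],[0,0,0],[0.00006,-0.003,0],[0.00006,-0.003,0],[0.00006,-0.003,0],[0,0,0]],"twist":[[0,0,0],[0,0,0],[0,0,0.00637],[0,0,0.00637],[0,0,0.00637],[0,0,0]],"hand":[1,1,1,1,1,1]}'
python3 arc.py
```

```text
t: 12.05
ee_pos: [0.6115, 0.0818, 0.1048]
tcp_rot: [1.466, 2.777, 0.003]
contact_force: [1.1, 0.0, 2.6]
gripper_width: 0.124
gripper_force: 60.2
t 12.05 z 0.1048 yaw 2.1700 turned 0.120 to-arc mm [-0.0325 -1.0022] F tool [-0.5656  0.9013 -2.5772] Mnut_cw_resist 0.021 tz [0.0017 0.0009] q5 1.10
```

```bash
python3 -m inch '{"linear":[[0.00006,-0.003,0],[0.00006,-0.003,0],[0.00006,-0.003,0],[0.00006,-0.003,0],[0,0,0]],"twist":[[0,0,0.00637],[0,0,0.00637],[0,0,0.00637],[0,0,0.00637],[0,0,0]],"hand":[1,1,1,1,1]}'
python3 arc.py
```

```text
t: 12.55
ee_pos: [0.602, 0.0764, 0.1049]
tcp_rot: [1.68, 2.652, 0.005]
contact_force: [3.5, 1.9, 2.6]
gripper_width: 0.127
gripper_force: 60.2
t 12.55 z 0.1049 yaw 2.0122 turned 0.278 to-arc mm [-0.2723 -1.835 ] F tool [ 0.2441  4.009  -2.5499] Mnut_cw_resist 0.704 tz [0.0035 0.0015] q5 1.26
```

```bash
python3 -m inch '{"linear":[[0.00006,-0.003,0],[0.00006,-0.003,0],[0.00006,-0.003,0],[0.00006,-0.003,0],[0,0,0]],"twist":[[0,0,0.00637],[0,0,0.00637],[0,0,0.00637],[0,0,0.00637],[0,0,0]],"hand":[1,1,1,1,1]}'
python3 arc.py
python3 -m inch '{"linear":[[0.00006,-0.003,0],[0.00006,-0.003,0],[0.00006,-0.003,0],[0,0,0]],"twist":[[0,0,0.00637],[0,0,0.00637],[0,0,0.00637],[0,0,0]],"hand":[1,1,1,1]}'
python3 arc.py
```

```text
t: 13.05
ee_pos: [0.5909, 0.0721, 0.1049]
tcp_rot: [1.887, 2.509, 0.005]
contact_force: [5.3, 2.2, 2.9]
gripper_width: 0.126
gripper_force: 60.1
t 13.05 z 0.1049 yaw 1.8520 turned 0.438 to-arc mm [-0.4445 -1.8153] F tool [ 0.6865  5.74   -2.8957] Mnut_cw_resist 0.715 tz [0.0035 0.0013] q5 1.41
t: 13.45
ee_pos: [0.5822, 0.0701, 0.1049]
tcp_rot: [2.034, 2.391, 0.005]
contact_force: [5.0, 2.1, 1.9]
gripper_width: 0.123
gripper_force: 60.1
t 13.45 z 0.1049 yaw 1.7318 turned 0.558 to-arc mm [-0.6258 -1.8173] F tool [ 1.243   5.2623 -1.8303] Mnut_cw_resist 0.759 tz [0.0037 0.0012] q5 1.53
```

```bash
python3 -m inch '{"linear":[[-0.0002,-0.003,0],[-0.0001,-0.003,0],[-0.0001,-0.003,0],[0,-0.003,0],[0,0,0]],"twist":[[0,0,0.00637],[0,0,0.00637],[0,0,0.00637],[0,0,0.00637],[0,0,0]],"hand":[1,1,1,1,1]}'
python3 arc.py
python3 -m inch '{"linear":[[0.00003,-0.003,0],[0.00003,-0.003,0],[0.00003,-0.003,0],[0,0,0]],"twist":[[0,0,0.00637],[0,0,0.00637],[0,0,0.00637],[0,0,0]],"hand":[1,1,1,1]}'
python3 arc.py
```

```text
t: 13.95
ee_pos: [0.5704, 0.069, 0.1049]
tcp_rot: [2.219, 2.222, 0.007]
contact_force: [5.1, 2.6, 1.1]
gripper_width: 0.127
gripper_force: 60.0
t 13.95 z 0.1049 yaw 1.5721 turned 0.718 to-arc mm [-0.8288 -1.8468] F tool [ 2.5832  5.0595 -1.0927] Mnut_cw_resist 0.715 tz [0.0039 0.0021] q5 1.69
t: 14.35
ee_pos: [0.5616, 0.0695, 0.1049]
tcp_rot: [2.348, 2.085, 0.007]
contact_force: [5.9, 3.4, 1.0]
gripper_width: 0.128
gripper_force: 60.0
t 14.35 z 0.1049 yaw 1.4520 turned 0.838 to-arc mm [-0.9772 -1.8932] F tool [ 4.0761  5.4593 -1.0164] Mnut_cw_resist 0.728 tz [0.0042 0.002 ] q5 1.81
```

```bash
python3 -m inch '{"linear":[[0.0005,-0.003,0],[0.0005,-0.003,0],[0,0,0]],"twist":[[0,0,0.00637],[0,0,0.00637],[0,0,0]],"hand":[1,1,1]}' >/dev/null
python3 arc.py
python3 -m inch '{"linear":[[0.0002,-0.0025,0],[0.0001,-0.0023,0],[0,0,0]],"twist":[[0,0,0.005],[0,0,0.005],[0,0,0]],"hand":[1,1,1]}' >/dev/null
python3 arc.py
```

```text
t 14.65 z 0.1049 yaw 1.3716 turned 0.918 to-arc mm [-1.1369 -1.8775] F tool [ 2.2263  5.5185 -1.2026] Mnut_cw_resist 0.759 tz [0.0041 0.0002] q5 1.90
t 14.95 z 0.1049 yaw 1.3086 turned 0.981 to-arc mm [-1.231  -1.8876] F tool [ 1.8469  4.7624 -1.8148] Mnut_cw_resist 0.700 tz [ 0.0041 -0.0003] q5 1.96
```

Now one small step at a time, checking the torque after each.

```bash
python3 -m inch '{"linear":[[0.0001,-0.0022,0],[0,0,0]],"twist":[[0,0,0.0048],[0,0,0]],"hand":[1,1]}' >/dev/null
python3 arc.py
python3 -m inch '{"linear":[[0.0001,-0.0022,0],[0,0,0]],"twist":[[0,0,0.0048],[0,0,0]],"hand":[1,1]}' >/dev/null
python3 arc.py
```

```text
t 15.15 z 0.1049 yaw 1.2785 turned 1.012 to-arc mm [-1.2925 -1.8899] F tool [ 1.3064  5.4103 -2.0802] Mnut_cw_resist 0.718 tz [ 0.004  -0.0004] q5 1.99
t 15.35 z 0.1049 yaw 1.2484 turned 1.042 to-arc mm [-1.3668 -1.8954] F tool [ 1.2584  5.0538 -1.3113] Mnut_cw_resist 0.692 tz [ 0.004  -0.0005] q5 2.03
```

```bash
python3 -m inch '{"linear":[[0.0001,-0.0022,0],[0,0,0]],"twist":[[0,0,0.0048],[0,0,0]],"hand":[1,1]}' >/dev/null
python3 arc.py
```

```text
t 15.55 z 0.1049 yaw 1.2181 turned 1.072 to-arc mm [-1.3912 -1.8858] F tool [ 2.1305  5.9326 -1.6924] Mnut_cw_resist 0.770 tz [ 0.0039 -0.0006] q5 2.06
```

```bash
python3 -m inch '{"linear":[[0.0001,-0.0022,0],[0,0,0]],"twist":[[0,0,0.0048],[0,0,0]],"hand":[1,1]}' >/dev/null
python3 arc.py
```

```text
t 15.75 z 0.1049 yaw 1.1880 turned 1.102 to-arc mm [-1.4221 -1.8608] F tool [ 2.2271  6.118  -1.6078] Mnut_cw_resist 0.802 tz [ 0.0037 -0.0008] q5 2.09
```

```bash
python3 -m inch '{"linear":[[0.0001,-0.0022,0],[0,0,0]],"twist":[[0,0,0.0048],[0,0,0]],"hand":[1,1]}' >/dev/null
python3 arc.py
```

```text
t 15.95 z 0.1049 yaw 1.1578 turned 1.132 to-arc mm [-1.4996 -1.8767] F tool [ 1.8134  6.1722 -1.2796] Mnut_cw_resist 0.778 tz [ 0.0037 -0.0009] q5 2.12
```

```bash
python3 -m inch '{"linear":[[0.0001,-0.0022,0],[0,0,0]],"twist":[[0,0,0.0048],[0,0,0]],"hand":[1,1]}' >/dev/null
python3 arc.py
```

```text
t 16.15 z 0.1049 yaw 1.1275 turned 1.162 to-arc mm [-1.4958 -1.8653] F tool [ 2.0355  5.3469 -1.5149] Mnut_cw_resist 0.703 tz [ 0.0036 -0.0011] q5 2.16
```

```bash
python3 -m inch '{"linear":[[0.0001,-0.0022,0],[0,0,0]],"twist":[[0,0,0.0048],[0,0,0]],"hand":[1,1]}' >/dev/null
python3 arc.py
```

```text
t 16.35 z 0.1049 yaw 1.0974 turned 1.193 to-arc mm [-1.5373 -1.8599] F tool [ 0.9872  5.5181 -2.1168] Mnut_cw_resist 0.715 tz [ 0.0035 -0.0013] q5 2.19
```

```bash
python3 -m inch '{"linear":[[0.0001,-0.0022,0],[0,0,0]],"twist":[[0,0,0.0048],[0,0,0]],"hand":[1,1]}' >/dev/null
python3 arc.py
```

```text
t 16.55 z 0.1049 yaw 1.0673 turned 1.223 to-arc mm [-1.5968 -1.8365] F tool [ 0.4568  6.1099 -1.7755] Mnut_cw_resist 0.805 tz [ 0.0034 -0.0014] q5 2.22
```

```bash
python3 -m inch '{"linear":[[0.0001,-0.0022,0],[0,0,0]],"twist":[[0,0,0.0048],[0,0,0]],"hand":[1,1]}' >/dev/null
python3 arc.py
```

```text
t 16.75 z 0.1049 yaw 1.0371 turned 1.253 to-arc mm [-1.6444 -1.828 ] F tool [ 0.9831  5.9338 -2.0982] Mnut_cw_resist 0.749 tz [ 0.0033 -0.0015] q5 2.25
```

```bash
python3 -m inch '{"linear":[[0.0001,-0.0015,0],[0,0,0]],"twist":[[0,0,0.0032],[0,0,0]],"hand":[1,1]}' >/dev/null
python3 arc.py
```

```text
t 16.95 z 0.1049 yaw 1.0171 turned 1.273 to-arc mm [-1.6708 -1.8234] F tool [-0.0929  5.1807 -2.3967] Mnut_cw_resist 0.615 tz [ 0.0031 -0.0016] q5 2.27
```

```bash
python3 -m inch '{"linear":[[0.0001,-0.0015,0],[0,0,0]],"twist":[[0,0,0.0032],[0,0,0]],"hand":[1,1]}' >/dev/null
python3 arc.py
```

```text
t 17.15 z 0.1049 yaw 0.9969 turned 1.293 to-arc mm [-1.6907 -1.871 ] F tool [ 0.879   5.7932 -2.6481] Mnut_cw_resist 0.845 tz [ 0.0032 -0.0019] q5 2.30
```

```bash
python3 -m inch '{"linear":[[0.0001,-0.0015,0],[0,0,0]],"twist":[[0,0,0.0032],[0,0,0]],"hand":[1,1]}' >/dev/null
python3 arc.py
```

```text
t 17.35 z 0.1049 yaw 0.9770 turned 1.313 to-arc mm [-1.726  -2.0141] F tool [-0.5327  5.6528 -2.3259] Mnut_cw_resist 0.839 tz [ 0.0034 -0.0024] q5 2.32
```

```bash
python3 -m inch '{"linear":[[0.0001,-0.0015,0],[0,0,0]],"twist":[[0,0,0.0032],[0,0,0]],"hand":[1,1]}' >/dev/null
python3 arc.py
```

```text
t 17.55 z 0.1049 yaw 0.9570 turned 1.333 to-arc mm [-1.7879 -2.1686] F tool [ 0.4653  6.8714 -3.0916] Mnut_cw_resist 1.061 tz [ 0.0037 -0.0028] q5 2.34
```

```bash
python3 -m inch '{"linear":[[0.0001,-0.001,0],[0,0,0]],"twist":[[0,0,0.002],[0,0,0]],"hand":[1,1]}' >/dev/null
python3 arc.py
```

```text
t 17.75 z 0.1049 yaw 0.9445 turned 1.345 to-arc mm [-1.7922 -2.2517] F tool [-0.6004  7.2989 -2.6877] Mnut_cw_resist 1.121 tz [ 0.0038 -0.0032] q5 2.35
```

The stop is reached: torque has climbed from 0.72 to 1.12 N m. I'll back off to the middle of the free play and then lift.

```bash
python3 -m inch '{"linear":[[0.0001,0.0022,0],[0.0001,0.0022,0],[0.0001,0.0022,0],[0.0001,0.0022,0],[0,0,0]],"twist":[[0,0,-0.0048],[0,0,-0.0048],[0,0,-0.0048],[0,0,-0.0048],[0,0,0]],"hand":[1,1,1,1,1]}' >/dev/null
python3 arc.py
```

```text
t 18.25 z 0.1047 yaw 1.0634 turned 1.227 to-arc mm [-1.6116 -1.0398] F tool [-0.9753  4.2054 -5.3139] Mnut_cw_resist 0.228 tz [ 0.001  -0.0013] q5 2.23
```

```bash
python3 -m inch '{"linear":[[0,0.0022,0],[0,0.0022,0],[0,0,0],[0,0,0]],"twist":[[0,0,-0.0048],[0,0,-0.0048],[0,0,0],[0,0,0]],"hand":[1,1,1,1]}' >/dev/null
python3 arc.py
```

```text
t 18.65 z 0.1047 yaw 1.1220 turned 1.168 to-arc mm [-1.5108 -0.8025] F tool [-1.608   3.0611 -4.6295] Mnut_cw_resist -0.001 tz [ 0.0008 -0.0011] q5 2.16
```

```bash
python3 -m inch '{"linear":[[0,0,-0.001],[0,0.0022,0],[0,0.0018,0],[0,0,0],[0,0,0]],"twist":[[0,0,0],[0,0,-0.0048],[0,0,-0.0048],[0,0,0],[0,0,0]],"hand":[1,1,1,1,1]}' >/dev/null
python3 arc.py
```

```text
t 19.15 z 0.1050 yaw 1.1824 turned 1.108 to-arc mm [-1.535  -0.1623] F tool [-1.1015  4.7643 -0.7076] Mnut_cw_resist -0.012 tz [ 0.0002 -0.001 ] q5 2.10
```

```bash
python3 -m inch '{"linear":[[-0.0003,0.0008,0],[0,0.0003,0],[0,0,-0.002],[0,0,0],[0,0,0]],"twist":[[0,0,0],[0,0,0],[0,0,0],[0,0,0],[0,0,0]],"hand":[1,1,1,1,1]}' >/dev/null
python3 arc.py
```

```text
t 19.65 z 0.1067 yaw 1.1838 turned 1.106 to-arc mm [-1.5967 -0.3381] F tool [2.2103 4.4241 3.7149] Mnut_cw_resist 0.060 tz [-0.0011  0.    ] q5 2.10
```

```bash
python3 -m inch '{"linear":[[0.0004,0.0008,0],[0.0003,0.0007,0],[0,0,0],[0,0,0]],"twist":[[0,0,0],[0,0,0],[0,0,0],[0,0,0]],"hand":[1,1,1,1]}' >/dev/null
python3 arc.py
```

```text
t 20.05 z 0.1067 yaw 1.1841 turned 1.106 to-arc mm [-1.7521 -1.0543] F tool [-1.0607  0.4446  3.3266] Mnut_cw_resist 0.021 tz [-0.0028 -0.0002] q5 2.09
```

```bash
python3 -m inch '{"linear":[[-0.0002,0,-0.003],[0,0,-0.003],[0,0,-0.003],[0,0,0]],"twist":[[0,0,0],[0,0,0],[0,0,0],[0,0,0]],"hand":[1,1,1,1]}' >/dev/null
python3 arc.py
```

```text
t 20.45 z 0.1168 yaw 1.1840 turned 1.106 to-arc mm [-1.9627 -1.9307] F tool [-1.582  -0.8475  2.8785] Mnut_cw_resist 0.053 tz [-0.0004  0.    ] q5 2.09
```

```bash
python3 -m inch '{"linear":[[0,0,-0.005],[0,0,-0.005],[0,0,-0.005],[0,0,-0.005],[0,0,0]],"twist":[[0,0,0],[0,0,0],[0,0,0],[0,0,0],[0,0,0]],"hand":[1,1,1,1,1]}' >/dev/null
python3 arc.py
```

```text
t 20.95 z 0.1375 yaw 1.1836 turned 1.106 to-arc mm [-2.5489 -3.0418] F tool [0.3834 0.0569 2.383 ] Mnut_cw_resist 0.054 tz [0.0024 0.0004] q5 2.09
```

```bash
python3 -m inch '{"linear":[[0,0,-0.03],[0,0,-0.035],[0,0,-0.035],[0,0,0],[0,0,0],[0,0,0],[0,0,0],[0,0,0],[0,0,0],[0,0,0]],"twist":[[0,0,0],[0,0,0],[0,0,0],[0,0,0.02],[0,0,0.022],[0,0,0.022],[0,0,0.022],[0,0,0.022],[0,0,0.022],[0,0,0.022]],"hand":[1,1,1,1,1,1,1,1,1,1]}' >/dev/null
python3 - <<'E'
from h import *
plan((.515,-.2,.235),.2)
E
```

```text
t 21.95 pos [0.5431 0.0748 0.2362] yaw 0.2228637019600715 q [0.1369 0.3353 0.1469 1.3826 0.     3.0556] 
 twist total frac [-0.      0.      0.0036] rows>= 0.15250214818630964 
 linear(after twist) [-0.0821  0.2637  0.0012]  linear(before) [-0.0881  0.2618  0.0012] |d| 0.27622456048445904
```

```bash
python3 -m inch '{"linear":[[-0.013,0.038,0],[-0.0125,0.0375,0],[-0.0125,0.0375,0],[-0.0125,0.0375,0],[-0.0125,0.0375,0],[-0.0125,0.0375,0],[-0.0125,0.0375,0],[0,0,0],[0,0,0]],"twist":[[0,0,0],[0,0,0],[0,0,0],[0,0,0],[0,0,0],[0,0,0],[0,0,0.0036],[0,0,0],[0,0,0]],"hand":[1,1,1,1,1,1,1,1,1]}' >/dev/null
python3 - <<'E'
from h import *
plan((.515,-.2,.02),.2)
im=robot.capture("wrist"); cv2.imwrite("pics/w5.png",im[:,:,::-1])
E
```

```text
t 22.85 pos [ 0.5166 -0.2022  0.236 ] yaw 0.20361975801245427 q [-0.3733  0.3491  0.1661  1.3884  0.0005  2.5646] 
 twist total frac [-0.0001  0.      0.0006] rows>= 0.02414332204550185 
 linear(after twist) [-0.0012 -0.0025  0.216 ]  linear(before) [-0.0011 -0.0023  0.216 ] |d| 0.21599509226460645
```

View pics/w5.png

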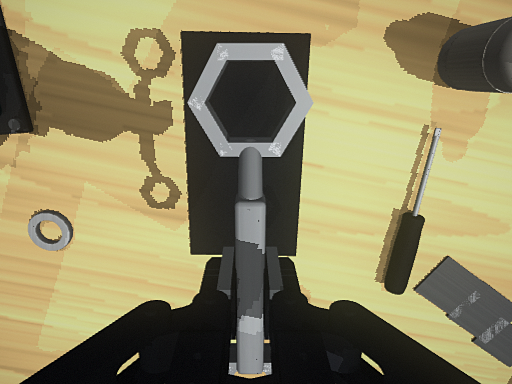

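The spanner is still straight in the hand, with the large ring at (250,98) above the mat. I'll lower it.

```bash
python3 -m inch '{"linear":[[-0.001,-0.0025,0.03],[0,0,0.04],[0,0,0.04],[0,0,0.04],[0,0,0.03],[0,0,0.02],[0,0,0.008],[0,0,0],[0,0,0]],"twist":[[0,0,0],[0,0,0],[0,0,0],[0,0,0],[0,0,0],[0,0,0],[0,0,0],[0,0,0],[0,0,0]],"hand":[1,1,1,1,1,1,1,1,1]}'
```

```text
t: 23.8
ee_pos: [0.5167, -0.1987, 0.0295]
tcp_rot: [3.124, 0.325, 0.003]
contact_force: [-0.1, 0.4, -2.2]
gripper_width: 0.128
gripper_force: 59.6
```

```bash
python3 -m inch '{"linear":[[0,0,0.005],[0,0,0.003],[0,0,0.002],[0,0,0],[0,0,0]],"twist":[[0,0,0],[0,0,0],[0,0,0],[0,0,0],[0,0,0]],"hand":[1,1,1,1,1]}'
```

```text
t: 24.3
ee_pos: [0.5155, -0.1991, 0.0184]
tcp_rot: [3.125, 0.323, 0.0]
contact_force: [-0.2, -0.4, -2.9]
gripper_width: 0.126
gripper_force: 59.6
```

```bash
python3 -m inch '{"linear":[[0,0,0.002],[0,0,0.002],[0,0,0],[0,0,0]],"twist":[[0,0,0],[0,0,0],[0,0,0],[0,0,0]],"hand":[1,1,1,1]}'
```

```text
t: 24.7
ee_pos: [0.5159, -0.1993, 0.0159]
tcp_rot: [3.124, 0.323, 0.002]
contact_force: [-2.6, 0.4, 7.6]
gripper_width: 0.126
gripper_force: 61.1
```

Contact with the mat: open, then retreat upward.

```bash
python3 -m inch '{"linear":[[0,0,-0.0005],[0,0,0],[0,0,0],[0,0,0],[0,0,0],[0,0,0],[0,0,0],[0,0,0]],"twist":[[0,0,0],[0,0,0],[0,0,0],[0,0,0],[0,0,0],[0,0,0],[0,0,0],[0,0,0]],"hand":[1,-1,-1,-1,-1,-1,-1,-1]}'
python3 -m inch '{"linear":[[0,0,-0.02],[0,0,-0.04],[0,0,-0.04],[0,0,-0.04],[0,0,-0.04],[0,0,0],[0,0,0]],"twist":[[0,0,0],[0,0,0],[0,0,0],[0,0,0],[0,0,0],[0,0,0],[0,0,0]],"hand":[-1,-1,-1,-1,-1,-1,-1]}'
python3 - <<'E'
from h import *
c=robot.get_calibration("wrist"); im=robot.capture("wrist"); cv2.imwrite("pics/w6.png",im[:,:,::-1])
g=cv2.cvtColor(im,cv2.COLOR_RGB2GRAY)
mat=ray(c,[(180,31),(311,35),(296,256),(190,254)],.003)
q=proj(c,[(.588,-.184,.017),(.442,-.214,.017)]); print("expected px",q)
m=((g>85)*255).astype(np.uint8)
cs,h=cv2.findContours(m,cv2.RETR_CCOMP,cv2.CHAIN_APPROX_NONE)
for k,x in enumerate(cs):
    a=cv2.contourArea(x); M=cv2.moments(x)
    if h[0][k][3]>=0 and 250<a<3000: ce=(M["m10"]/M["m00"],M["m01"]/M["m00"]); print(a,ce,ray(c,ce,.017))
E
```

```text
t: 25.5
ee_pos: [0.5155, -0.199, 0.0147]
tcp_rot: [-3.125, -0.323, 0.0]
contact_force: [-0.4, -0.5, -0.0]
gripper_width: 1.002
gripper_force: 0.0
t: 26.2
ee_pos: [0.5163, -0.1993, 0.1961]
tcp_rot: [3.124, 0.323, 0.004]
contact_force: [-0.0, -0.5, -1.3]
gripper_width: 1.003
gripper_force: 0.0
expected px [[250.2324  89.5497]
 [249.6313 239.8056]]
482.5 (249.36338514680483, 240.93436960276338) [[ 0.4407 -0.214   0.017 ]]
1151.5 (249.4679403676364, 89.49283543204515) [[ 0.5879 -0.1833  0.017 ]]
425.0 (273.4372549019608, 354.2466666666666) [[ 0.3026 -0.2717  0.017 ]]
283.0 (41.38044758539458, 234.1778563015312) [[ 0.4044 -0.0027  0.017 ]]
```

```bash
python3 -c "
from rig import robot
print(robot.hand_in())"
```

```text
the job is handed in; nothing more can be done
None
```

I turned the nut clockwise until I felt the stop (about 1.12 N m, under the 1.8 N m limit). The spanner is back on the mat, with both rings measured over it, and the job was handed in at about 26 s; no verdict came back.

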